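Close four jars from a stack of stoppers

ROBOT

A 6-joint arm with a two-finger parallel gripper is mounted at the origin on a cart in front of the work surface, level with it; the furniture and walls round the work are solid. World frame = base frame: x ahead of the robot, y to its left, z up, the work surface at z = 0. Lengths are in m, angles in rad, forces in N, time in s.
With the tool pointing down it reaches from about 0.35 to 0.775 m from the base axis. Payload 5.5 kg.
Tool frame: the origin (TCP) lies between the finger pads; the fingertips stand env.nose_length ahead of it and the grasp point (between the pads) lies 8 mm behind it (env.nose_length is the distance from the TCP to the fingertips, in m); z points along the fingers, y is the direction in which the jaws open and shut (so a half turn about z gives the same grasp; the last joint's range is limited). The gripper opens to 85 mm and grips with 20 to 120 N. Pads are 22 mm wide; open, the fingers measure 114 mm over their backs; the gripper's body (76 mm by 85 mm) begins 54 mm behind the grasp point. The pads swing forward as they close: fully open they stand 13 mm farther back than shut.
Start: joints at [1.176, 0.313, 0.046, 1.304, 0, 1.431], TCP at [0.145, 0.556, 0.208] pointing down, gripper open.
Joint ranges: [-2.76, 2.76], [-0.86, 1.69], [-1.03, 1.26], [-2.2, 2.34], [-1.47, 1.5], [-3.14, 3.14]. Speed limits (rad/s): [2.57, 2.57, 3.14, 3.14, 3.14, 3.14].

INTERFACE

Orientations are given as a unit quaternion [w, x, y, z].
In Python, from workcell import env gives the robot as it stands. The module is installed in compiled form; this text tells all that it offers.
- The arm moves only by the shell command python3 -m creep 'ROWS' [FORCE]. ROWS is a JSON object of lists of equal length, an entry for each row: "hand": the finger opening in mm, from 0 to 85.4; "delta_pos": the shift along the tool's x, y, z scaled (see below), a list of three; "turn": the turn about the tool's z scaled (see below). In form: {"hand": [hand, ...], "delta_pos": [[dx, dy, dz], ...], "turn": [turn, ...]}. A call has exactly 5 rows; each row shifts and turns the commanded pose from where the row before left it, along the tool's axes as they then stand; what a row does not reach is not made up. The controller multiplies each number of a shift by 0.8 m and each number of a turn by 5 degrees. A row lasts 1/12 s, in which the tool goes at most 41.7 mm and 7.16 degrees, less where a joint would pass 70% of its speed; a pose out of reach is approached as far as the arm can. A call with a number of a shift or a turn outside -1 to 1 is refused whole. A call with a gripper value outside its range is refused whole. The fingers move at their own pace and stop on an object; FORCE is the grip in N (left out, the last holds). Time passes only in rows, so rows that do not move let the fingers close, or fill a call up. It gives the time, the measured TCP pose, the force and the opening at its end, in the units of the state.
- env.get_state(): the state, without advancing time (a new reading comes with each control period).
- env.read_camera(name): name is "scene" or "top" or "wrist"; returns a dict with "pixels" (400x640x3 uint8, red, green, blue), "depth" (400x640 float32, m along the optical axis (not along the pixel's ray), 0 where there is no reading), "fx", "fy", "cx", "cy" (pixels), "origin" and "orientation" of the camera in the world. Camera axes: x right, y down, z forward; pixel columns grow to the right and rows downward; lengths in m; the calibration is good to about 2 mm. A picture is of the moment at which its call begins.
- env.hand_in(): hands the job in, once; it reports no verdict.
Trained networks look in the newest picture that a camera, given by its name, has taken for a name from the list of things; names that differ only in an ending like _2 or _b are one class to them, and where a whole thing is asked for, a point or a joint stands for the part that bears it (a point fixed in the world has none). Each returns a list of dicts, best first, with "score" (0 to 1); they miss things now and then, are a little off and sometimes report something else, mostly with a low value. They report only what shows in the picture. A call takes as long as a camera call. They do not tell look-alikes from the thing itself.
- env.find_in(camera, target): "location" ([row, column] in pixels, amid what is visible of it).
- env.pinpoint(camera, target): "location" ([row, column] in pixels: a listed point, or the origin of a listed thing).
The state is a dict: "clock": time; "joint_pos": joint angles; "qvel": joint speeds; "tau": joint torques, N m; "tcp_pos": TCP position; "orientation": TCP orientation; "wrist_force": force on the tool from outside, world axes, zero at the start; "ft_torque": the same for the moment, N m; "finger_gap": finger opening in m.
Only numpy, scipy, OpenCV 4.12 (cv2) and the standard library are available. Lean on these libraries where they do the work, as an engineer would, in place of code of your own. Each camera call takes 0.05 s, during which the arm holds its last target.

TASK

Take the stack of four stoppers apart and close the four open jars with them, each stopper plug-down in the jar of its own size (largest in largest, and so on), level and fully home with its collar resting on the rim. Do not let any stopper tip over, and leave the bowl and the roll of tape where they are.

Things in the scene. Friction and masses are not known exactly. Their poses are not given: they have to be found in the camera images.
- collar_largest (a point): Largest of four tan hard-plastic stoppers, all of one shape: a 68 mm wide round collar, 14 mm thick, on a tapered round plug 22 mm long below it (55 mm wide at the collar, 44 mm at the foot); 36 mm tall in all. At the start it stands upright in the stack, plug down, at the bottom, on a fixed steel disc 86 mm wide and 8 mm thick. The point is the centre of the collar, where to grip across it: 29 mm above the foot of the plug, 7 mm below the top. z is the stopper's axis, up.
- collar_second (a point): Second largest of four tan hard-plastic stoppers, all of one shape: a 58 mm wide round collar, 14 mm thick, on a tapered round plug 22 mm long below it (45 mm wide at the collar, 34 mm at the foot); 36 mm tall in all. At the start it stands upright in the stack, plug down, second from the bottom. The point is the centre of the collar, where to grip across it: 29 mm above the foot of the plug, 7 mm below the top. z is the stopper's axis, up.
- collar_third (a point): Second smallest of four tan hard-plastic stoppers, all of one shape: a 48 mm wide round collar, 14 mm thick, on a tapered round plug 22 mm long below it (35 mm wide at the collar, 24 mm at the foot); 36 mm tall in all. At the start it stands upright in the stack, plug down, third from the bottom. The point is the centre of the collar, where to grip across it: 29 mm above the foot of the plug, 7 mm below the top. z is the stopper's axis, up.
- collar_smallest (a point): Smallest of four tan hard-plastic stoppers, all of one shape: a 38 mm wide round collar, 14 mm thick, on a tapered round plug 22 mm long below it (25 mm wide at the collar, 14 mm at the foot); 36 mm tall in all. At the start it stands upright in the stack, plug down, on top. The point is the centre of the collar, where to grip across it: 29 mm above the foot of the plug, 7 mm below the top. z is the stopper's axis, up.
- jar_largest: Largest of four open straight-sided jars of opaque brown glass, fixed to the bench: 67 mm outside, mouth 60 mm inside, 55 mm tall. Takes the 68 mm stopper, whose plug goes in and whose collar then rests on the rim (collar centre 62 mm above the jar's origin). Origin at the centre of its underside, z up along its axis. Jars and the stack change places from start to start; their centres are at least 125 mm apart.
- jar_second: Second largest of four open straight-sided jars of opaque brown glass, fixed to the bench: 57 mm outside, mouth 50 mm inside, 55 mm tall. Takes the 58 mm stopper, whose plug goes in and whose collar then rests on the rim (collar centre 62 mm above the jar's origin). Origin at the centre of its underside, z up along its axis. Jars and the stack change places from start to start; their centres are at least 125 mm apart.
- jar_third: Second smallest of four open straight-sided jars of opaque brown glass, fixed to the bench: 47 mm outside, mouth 40 mm inside, 55 mm tall. Takes the 48 mm stopper, whose plug goes in and whose collar then rests on the rim (collar centre 62 mm above the jar's origin). Origin at the centre of its underside, z up along its axis. Jars and the stack change places from start to start; their centres are at least 125 mm apart.
- jar_smallest: Smallest of four open straight-sided jars of opaque brown glass, fixed to the bench: 37 mm outside, mouth 30 mm inside, 55 mm tall. Takes the 38 mm stopper, whose plug goes in and whose collar then rests on the rim (collar centre 62 mm above the jar's origin). Origin at the centre of its underside, z up along its axis. Jars and the stack change places from start to start; their centres are at least 125 mm apart.
- bowl_mid (a point): White porcelain bowl lying upside down, 102 mm wide and 54 mm high; a bystander. The point is its centre, half-way up.
- tape_mid (a point): Roll of tan masking tape lying flat, 98 mm wide and 25 mm high; a bystander. The point is its centre, half-way up.
There are look-alikes about, which are no part of the job. What is shaped like the part that bears collar_third but green, pink or turquoise is not meant.

How it is judged:
By the outcome, as a careful person would: the job done as asked, in the order asked, and still so for the second after the job is handed in, with the robot touching nothing.
It also fails if it takes over 112 s, if anything falls off the work surface, if the arm or the gripper's body presses on something with over 40 N, if the wrist force passes 120 N, or if a joint passes its speed limit or range.

## Working session

There is one attempt and no reset: what is moved stays moved. The work goes in short steps, Python scripts to look and compute and a shell command to move; the robot and the scene stay as the last step left them, time stands still between calls to the robot, and variables do not carry over. Pictures are saved under pics/ and viewed, and the job is handed in when it is done.

```bash
mkdir -p pics
cat > h.py <<'E'
import numpy as np, cv2
from workcell import env
from scipy.spatial.transform import Rotation as R
def rot(q): return R.from_quat([q[1],q[2],q[3],q[0]]).as_matrix()
def cam(n,save=None):
    c=env.read_camera(n)
    if save: cv2.imwrite('pics/'+save+'.png',c['pixels'][:,:,::-1])
    return c
def world(c,rc,z=None,depth=None):
    r,co=rc
    d=np.array([(co-c['cx'])/c['fx'],(r-c['cy'])/c['fy'],1.0])
    Rm=rot(c['orientation']);o=np.array(c['origin']);v=Rm@d
    t=(z-o[2])/v[2] if z is not None else depth
    return o+t*v
E
python3 - <<'E'
from h import *
np.set_printoptions(precision=4,suppress=True)
s=env.get_state()
for k,v in s.items(): print(k,v)
print(env.nose_length)
for n in['top','scene','wrist']:
    c=cam(n,n+'0'); print(n,c['origin'],c['orientation'],c['fx'])
    if n!='wrist':
      for t in ['collar_largest','collar_second','collar_third','collar_smallest','jar_largest','jar_second','jar_third','jar_smallest','bowl_mid','tape_mid']:
        zz=0 if 'jar' in t else .02
        for p in env.pinpoint(n,t)[:4]: print(t,np.round(p['location'],1),round(p['score'],2),world(c,p['location'],zz))
print(env.get_state()['clock'])
E
```

```text
clock 0.0
joint_pos [1.1764 0.314  0.045  1.3036 0.     1.4312]
qvel [-0.0007  0.0006 -0.0007 -0.0012 -0.002  -0.    ]
tau [  0.0001 -48.0635  29.8527   0.0199  -0.       0.    ]
tcp_pos [0.1447 0.5559 0.2067]
orientation [-0.0002  0.127   0.9919 -0.0009]
wrist_force [-0.3405  0.1924  0.0829]
ft_torque [ 0.0391 -0.0184  0.0315]
finger_gap 0.08484717663558236
0.011
top [0.4063 0.0709 1.1047] [ 0.0565 -0.6985  0.7107 -0.062 ] 407.45988363683193
collar_largest [184.2 332.1] 0.44 [0.6168 0.0269 0.02  ]
collar_second [182.6 330.7] 0.41 [0.6213 0.0306 0.02  ]
collar_second [252.9 425.2] 0.31 [ 0.428  -0.2146  0.02  ]
collar_third [216.5 391.3] 0.8 [ 0.5261 -0.1296  0.02  ]
collar_third [179.9 373.6] 0.58 [ 0.6268 -0.0862  0.02  ]
collar_third [210.8 285.5] 0.55 [0.5463 0.1535 0.02  ]
collar_third [179.7 334.9] 0.52 [0.6291 0.019  0.02  ]
collar_smallest [175.3 338.4] 0.62 [0.6412 0.0092 0.02  ]
collar_smallest [255.8 427.3] 0.2 [ 0.4204 -0.2197  0.02  ]
jar_largest [255.2 425.3] 0.98 [ 0.4223 -0.2198  0.    ]
jar_second [253.1 363.6] 0.97 [ 0.4308 -0.0542  0.    ]
jar_second [255.2 427.5] 
[... 585 characters left out ...]
0.1342 0.02  ]
collar_third [187.4 328.2] 0.53 [ 0.6483 -0.0541  0.02  ]
collar_third [181.5 377.1] 0.48 [ 0.5352 -0.1404  0.02  ]
collar_smallest [173.1 329. ] 0.71 [ 0.6728 -0.1102  0.02  ]
jar_largest [180.5 421.8] 0.89 [ 0.4256 -0.2272  0.    ]
jar_largest [212.3 264.9] 0.61 [0.7655 0.0928 0.    ]
jar_second [216.9 402.4] 0.71 [ 0.4305 -0.0606  0.    ]
jar_third [271.5 301.5] 0.59 [0.5869 0.2162 0.    ]
jar_smallest [260.8 371.5] 0.95 [0.4515 0.1124 0.    ]
bowl_mid [318.5 318.3] 0.8 [0.4927 0.3158 0.02  ]
bowl_mid [257.1 372. ] 0.22 [0.4508 0.1166 0.02  ]
tape_mid [210.7 267.6] 0.96 [0.7506 0.1    0.02  ]
wrist [0.0706 0.5765 0.3745] [0.1203 0.7819 0.6046 0.0933] 333.94458045510726
1.15
```

View pics/top0.png

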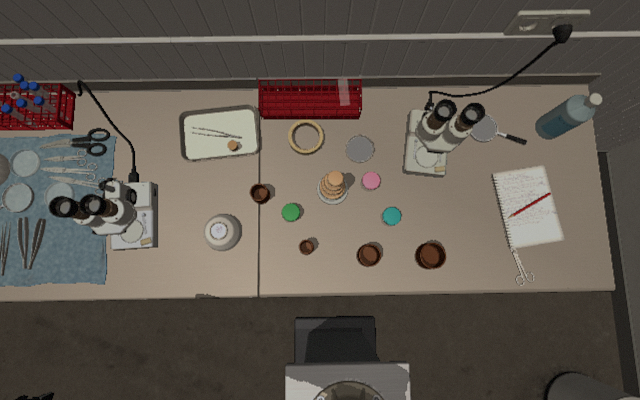

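View pics/scene0.png

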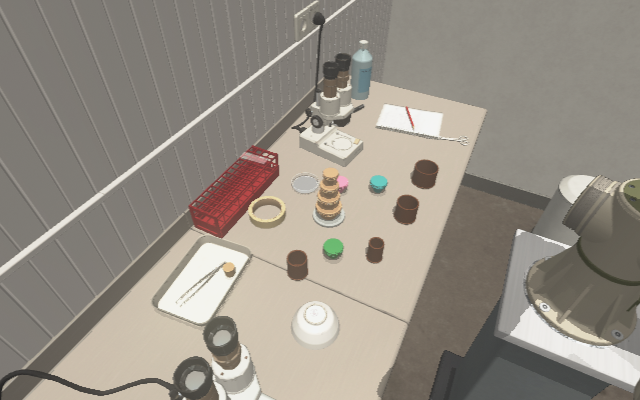

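View pics/wrist0.png

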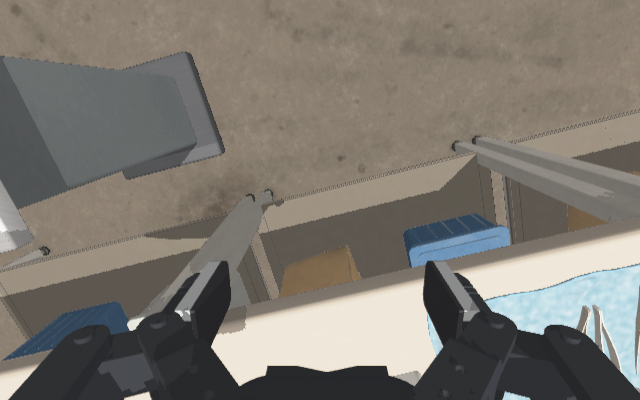

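```bash
cat >> h.py <<'E'
from scipy.optimize import least_squares
def cloud(c):
    d=c['depth'];r,co=np.mgrid[0:400,0:640]
    p=np.stack([(co-c['cx'])/c['fx']*d,(r-c['cy'])/c['fy']*d,d],-1)@rot(c['orientation']).T+np.array(c['origin'])
    p[d<=0]=np.nan
    return p
def dcirc(P,ctr,zlo,zhi,rad):
    m=(np.hypot(P[...,0]-ctr[0],P[...,1]-ctr[1])<rad)&(P[...,2]>zlo)&(P[...,2]<zhi)
    return P[m]
np.set_printoptions(precision=4,suppress=True)
J={'largest':(.422,-.222,.067),'second':(.431,-.057,.057),'third':(.591,.22,.047),'smallest':(.449,.105,.037)}
S={'largest':(.615,.02,.037,.068),'second':(.615,.02,.073,.058),'third':(.615,.02,.109,.048),'smallest':(.615,.02,.145,.038)}
E
python3 - <<'E'
from h import *
for n in['top','scene']:
    c=cam(n); P=cloud(c)
    q=P[(abs(P[...,0]-.5)<.03)&(abs(P[...,1])<.03)&(P[...,2]<.02)]; print(n,'table z',np.median(q[:,2]),q[:,2].std())
    for k,(x,y,D) in J.items():
        q=dcirc(P,(x,y),.045,.07,.05)
        if len(q)<5: print(k,len(q));continue
        f=lambda u:np.hypot(q[:,0]-u[0],q[:,1]-u[1])-(D/2-.0017)
        s=least_squares(f,[x,y],loss='soft_l1',f_scale=.002)
        print(k,len(q),s.x,'z',np.median(q[:,2]),np.percentile(q[:,2],[5,95]),'res',np.std(s.fun))
    for k,(x,y,z,D) in S.items():
        q=dcirc(P,(x,y),z+.003,z+.012,.06)
        print('stack',k,len(q),np.nanmean(q,0), (q.min(0)+q.max(0))/2 if len(q) else 0, np.ptp(q,0) if len(q) else 0)
E
```

```text
top table z -0.00012378744111951612 0.0020652649538107823
largest 155 [ 0.4201 -0.2231] z 0.05385186745186088 [0.0465 0.0579] res 0.0012030524214332533
second 108 [ 0.4245 -0.0622] z 0.05445427360895749 [0.0477 0.0576] res 0.0011207341861467332
third 85 [0.5922 0.222 ] z 0.054314964674513355 [0.0458 0.0583] res 0.0010137177125934197
smallest 59 [0.4486 0.1004] z 0.055097646849266546 [0.051  0.0588] res 0.0010648364356323414
stack largest 129 [0.5897 0.0322 0.0435] [0.5981 0.0295 0.0441] [0.0516 0.0667 0.0082]
stack second 104 [0.5947 0.0332 0.0796] [0.6048 0.0282 0.08  ] [0.0501 0.0543 0.0077]
stack third 91 [0.5965 0.0333 0.1154] [0.6051 0.0284 0.1156] [0.0432 0.0447 0.0068]
stack smallest 188 [0.6059 0.0253 0.1518] [0.6057 0.0261 0.1519] [0.0364 0.036  0.0078]
scene table z 0.0010184689874745967 0.0014557131928135617
largest 188 [ 0.4232 -0.2228] z 0.05278227340452646 [0.0457 0.0577] res 0.0015890310846813304
second 180 [ 0.4273 -0.0622] z 0.052559092754994374 [0.046  0.0576] res 0.0013240533374537598
third 169 [0.595  0.2234] z 0.05356160700752022 [0.0463 0.0569] res 0.0011436970271272245
smallest 131 [0.4512 0.1013] z 0.05301119110017671 [0.046  0.0579] res 0.0012304371289775168
stack largest 224 [0.6029 0.0418 0.0445] [0.6095 0.0328 0.0442] [0.0678 0.0608 0.0083]
stack second 194 [0.6068 0.0389 0.0804] [0.6104 0.0339 0.0803] [0.057  0.0487 0.0078]
stack third 168 [0.6075 0.0342 0.1166] [0.6103 0.0294 0.1164] [0.0478 0.0469 0.0084]
stack smallest 141 [0.6078 0.0282 0.1525] [0.6086 0.0258 0.1524] [0.037  0.037  0.0082]
```

Run:
```python
from h import *
c=cam('wrist'); P=cloud(c); s=env.get_state()
T=(P-np.array(s['tcp_pos']))@rot(s['orientation'])
m=(abs(T[...,0])<.03)&(abs(T[...,1])<.07)&(T[...,2]>-.06)&(T[...,2]<.03)
for sgn in(-1,1):
    q=T[m&(np.sign(T[...,1])==sgn)]
    print(sgn,len(q),q.min(0),q.max(0),np.percentile(q[:,2],[1,50,95,99]))
print((np.array(c['origin'])-s['tcp_pos'])@rot(s['orientation']))
print(s['clock'],s['wrist_force'])
# target deltas to stack after alignment
Rt=rot(s['orientation']); print(Rt)
```

```text
-1 1563 [-0.012 -0.056 -0.06 ] [ 0.0118 -0.0413 -0.0364] [-0.0598 -0.0512 -0.0403 -0.038 ]
1 1551 [-0.0117  0.0428 -0.06  ] [ 0.0115  0.0573 -0.0371] [-0.0598 -0.0511 -0.0402 -0.0381]
[ 0.077   0.0007 -0.1669]
1.3 [-0.3977 -0.0937  0.1156]
[[-0.9677  0.2521  0.    ]
 [ 0.2521  0.9677  0.0001]
 [-0.      0.0001 -1.    ]]
```

Run:
```python
from h import *
c=cam('wrist','wrist1'); P=cloud(c); s=env.get_state()
T=(P-np.array(s['tcp_pos']))@rot(s['orientation'])
for rc in [(262,228),(266,222),(275,215),(290,225),(310,215),(300,190),(320,185),(330,220),(350,200),(262,430),(290,440)]:
    print(rc,c['depth'][rc],T[rc])
print(c['cx'],c['cy'],rot(s['orientation']).T@rot(c['orientation']))
im=cv2.resize(c['pixels'][230:400,100:560,::-1],None,fx=1.7,fy=1.7,interpolation=cv2.INTER_CUBIC);cv2.imwrite('pics/w1z.png',im)
```

```text
(262, 228) 0.7195618 [-0.2668 -0.2112  0.4793]
(266, 222) 0.13761222 [ 0.0097 -0.0423 -0.0438]
(275, 215) 0.12838818 [ 0.0109 -0.0421 -0.0531]
(290, 225) 0.14098057 [-0.0017 -0.0421 -0.0439]
(310, 215) 0.12867226 [-0.0021 -0.0422 -0.0569]
(300, 190) 0.11247565 [ 0.011  -0.0452 -0.0698]
(320, 185) 0.109201424 [ 0.0067 -0.0455 -0.0746]
(330, 220) 0.4496918 [-0.2252 -0.1425  0.2094]
(350, 200) 0.083116 [ 0.0164 -0.0308 -0.0989]
(262, 430) 0.13890167 [ 0.0106  0.0438 -0.0422]
(290, 440) 0.12499231 [ 0.0073  0.0432 -0.0579]
326.56463635597964 200.11428760476446 [[ 0.0004 -0.9537 -0.3009]
 [ 1.      0.0003  0.0006]
 [-0.0005 -0.3009  0.9537]]
```

View pics/w1z.png

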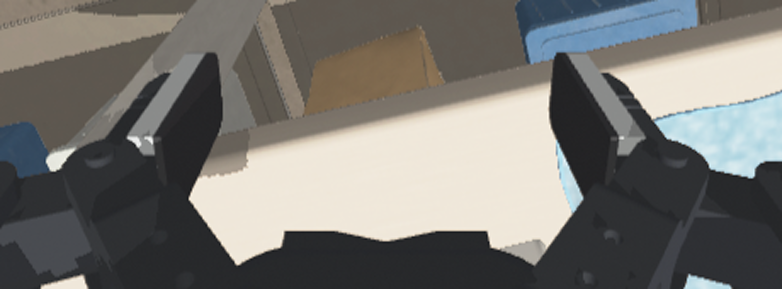

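```bash
python3 -m creep '{"hand":[85,85,85,85,85],"delta_pos":[[0,0,-0.02],[0,0,-0.02],[0,0,-0.02],[0,0,-0.02],[0,0,0]],"turn":[-0.75,-0.75,-0.75,-0.67,0]}' 40
python3 - <<'E'
from h import *
c=cam('wrist'); P=cloud(c)
q=P[250:400,280:370][...]; print(np.nanpercentile(P[330,280:360,2],[5,50,95]))
E
```

```text
clock: 1.77
tcp_pos: [0.1455, 0.5578, 0.275]
orientation: [0.001, -0.001, 1.0, 0.003]
wrist_force: [-0.7, 1.0, -0.1]
finger_gap: 0.0854
[-0.0012 -0.0001  0.0012]
```

```bash
python3 -m creep '{"hand":[85,85,85,85,85],"delta_pos":[[-0.0288,-0.033,0],[-0.0288,-0.033,0],[-0.0288,-0.033,0],[-0.0288,-0.033,0],[-0.0288,-0.033,0]],"turn":[0,0,0,0,0]}'
python3 -m creep '{"hand":[85,85,85,85,85],"delta_pos":[[-0.0288,-0.033,0],[-0.0288,-0.033,0],[-0.0288,-0.033,0],[-0.0288,-0.033,0],[-0.0288,-0.033,0]],"turn":[0,0,0,0,0]}'
python3 -m creep '{"hand":[85,85,85,85,85],"delta_pos":[[-0.0288,-0.033,0],[-0.0288,-0.033,0],[-0.0288,-0.033,0],[-0.0288,-0.033,0],[-0.0288,-0.033,0]],"turn":[0,0,0,0,0]}'
python3 -m creep '{"hand":[85,85,85,85,85],"delta_pos":[[-0.0288,-0.033,0],[-0.0288,-0.033,0],[-0.0288,-0.033,0],[-0.0288,-0.033,0],[0,0,0]],"turn":[0,0,0,0,0]}'
python3 - <<'E'
from h import *
cam('scene','scene1');cam('wrist','wrist2');cam('top','top1')
s=env.get_state();print(s['joint_pos'])
E
```

```text
clock: 2.23
tcp_pos: [0.2605, 0.4228, 0.2702]
orientation: [-0.0, 0.001, 1.0, -0.001]
wrist_force: [0.4, -0.6, 0.0]
finger_gap: 0.0851
clock: 2.65
tcp_pos: [0.3757, 0.2908, 0.2704]
orientation: [-0.001, 0.001, 1.0, -0.0]
wrist_force: [0.3, 0.3, -0.7]
finger_gap: 0.0849
clock: 3.07
tcp_pos: [0.4909, 0.1588, 0.2703]
orientation: [-0.001, 0.001, 1.0, -0.0]
wrist_force: [0.7, 0.2, 0.4]
finger_gap: 0.0855
clock: 3.48
tcp_pos: [0.5858, 0.05, 0.2687]
orientation: [-0.001, 0.003, 1.0, -0.001]
wrist_force: [-0.1, 0.4, -0.3]
finger_gap: 0.085
[-0.0438  0.3284  0.2189  1.464   0.0005 -0.0419]
```

View pics/scene1.png

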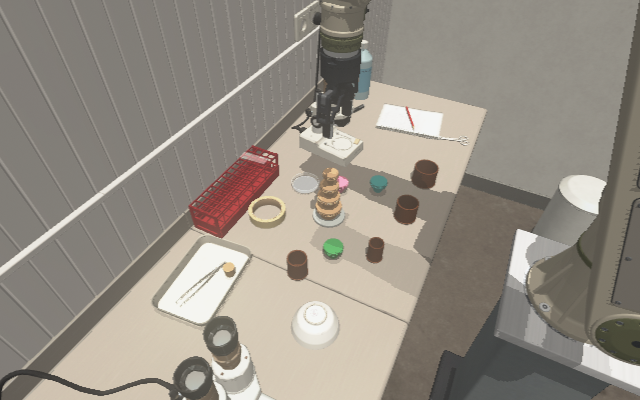

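View pics/wrist2.png

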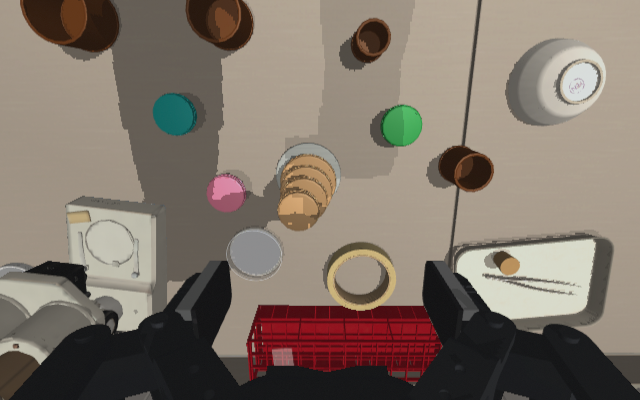

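Run:
```python
from h import *
for n in ('scene','wrist'):
    c=cam(n); P=cloud(c); s=env.get_state()
    T=(P-np.array(s['tcp_pos']))@rot(s['orientation'])
    m=(abs(T[...,0])<.03)&(abs(T[...,1])<.07)&(T[...,2]>-.09)&(T[...,2]<.05)
    q=T[m]; print(n,len(q),q.max(0),np.percentile(q[:,2],[50,95,98,99]))
    if n=='scene':
        im=c['pixels'].copy(); im=cv2.resize(im[60:240,260:440,::-1],None,fx=3.3,fy=3.3,interpolation=cv2.INTER_CUBIC); cv2.imwrite('pics/s1z.png',im)
    P=cloud(c)
    for k,(x,y,z,D) in S.items():
        q=dcirc(P,(.61,.027),z+.003,z+.012,.055)
        print('stack',k,len(q),np.nanmedian(q[:,2]),(q.min(0)+q.max(0))/2, np.ptp(q,0))
    for k,(x,y,D) in J.items():
        q=dcirc(P,(x,y),.045,.07,.05)
        if len(q)<15: print(k,len(q));continue
        f=lambda u:np.hypot(q[:,0]-u[0],q[:,1]-u[1])-(D/2-.0017)
        r=least_squares(f,[x,y],loss='soft_l1',f_scale=.002)
        print(k,len(q),r.x,'res',np.std(r.fun))
```

```text
scene 397 [ 0.0119  0.0695 -0.0373] [-0.0617 -0.0408 -0.0388 -0.0377]
stack largest 219 0.0447072117681625 [0.6087 0.0334 0.0441] [0.0669 0.0587 0.0082]
stack second 186 0.08063588310130909 [0.6105 0.0334 0.0802] [0.0571 0.0488 0.0081]
stack third 172 0.11656926226699715 [0.6098 0.0304 0.1165] [0.0469 0.0429 0.0084]
stack smallest 142 0.15262824543274045 [0.6084 0.0252 0.152 ] [0.0372 0.0403 0.0074]
largest 193 [ 0.4234 -0.223 ] res 0.0013878327056336748
second 181 [ 0.4272 -0.0617] res 0.001319870849195626
third 178 [0.5951 0.2233] res 0.0012172140402274113
smallest 127 [0.4514 0.1011] res 0.0012193778645306196
wrist 13844 [ 0.0142  0.07   -0.0359] [-0.0799 -0.0447 -0.041  -0.0392]
stack largest 616 0.04444631720516318 [0.6001 0.0301 0.0433] [0.0516 0.0659 0.0066]
stack second 584 0.08032266484227116 [0.6033 0.0293 0.0793] [0.046  0.0573 0.0066]
stack third 657 0.11632609246256248 [0.6051 0.0294 0.1153] [0.0405 0.0465 0.0066]
stack smallest 1299 0.15246947145011408 [0.6074 0.0268 0.1513] [0.0371 0.0377 0.0066]
largest 1033 [ 0.4219 -0.2213] res 0.0010872974573078826
second 661 [ 0.4263 -0.0605] res 0.0010752064078120129
third 612 [0.5937 0.2229] res 0.0010470732086842694
smallest 470 [0.4508 0.1013] res 0.001103174446625564
```

View pics/s1z.png

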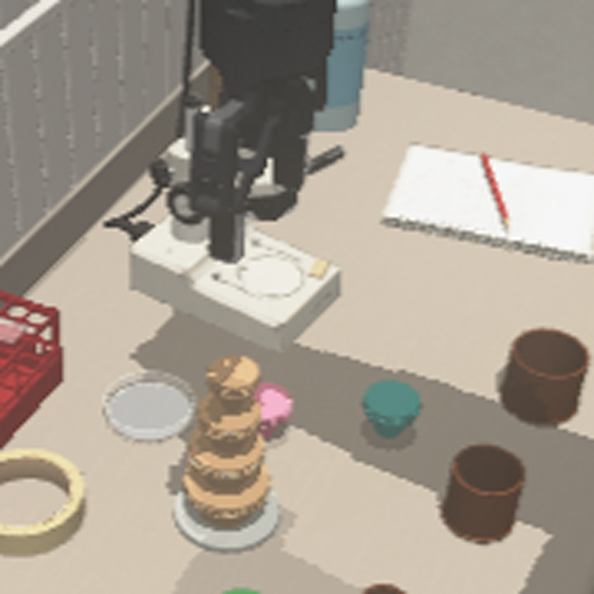

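```bash
cat > tips.py <<'E'
from h import *
c=cam('wrist'); P=cloud(c); s=env.get_state()
T=(P-np.array(s['tcp_pos']))@rot(s['orientation'])
m=(abs(T[...,0])<.03)&(abs(T[...,1])<.07)&(T[...,2]>-.06)&(T[...,2]<.03)
for sg in(-1,1):
    q=T[m&(np.sign(T[...,1])==sg)]
    print('tip',s['finger_gap'],sg,np.percentile(q[:,2],[50,95,99,100]),abs(q[:,1]).min())
print(s['tcp_pos'],s['clock'])
E
python3 -m creep '{"hand":[40,40,40,40,40],"delta_pos":[[-0.028,-0.0275,0],[0,0,0],[0,0,0],[0,0,0],[0,0,0]],"turn":[0,0,0,0,0]}'
python3 tips.py
python3 -m creep '{"hand":[55,55,55,55,55],"delta_pos":[[0,0,0],[0,0,0],[0,0,0],[0,0,0],[0,0,0]],"turn":[0,0,0,0,0]}' >/dev/null
python3 tips.py
```

```text
clock: 4.15
tcp_pos: [0.6044, 0.034, 0.2719]
orientation: [0.0, -0.001, 1.0, 0.0]
wrist_force: [-0.3, 0.3, 0.3]
finger_gap: 0.0399
tip 0.04003395253201648 -1 [-0.0466 -0.031  -0.0276 -0.0253] 0.018984202899456
tip 0.04003395253201648 1 [-0.0466 -0.0309 -0.0274 -0.0253] 0.020503411540664908
[0.6045 0.0339 0.272 ] 4.2
tip 0.05496014023313368 -1 [-0.048  -0.0328 -0.0298 -0.0274] 0.02640038422058791
tip 0.05496014023313368 1 [-0.0479 -0.033  -0.0294 -0.0278] 0.02786000927541811
[0.6051 0.0329 0.2716] 4.6667
```

```bash
cat > rel.py <<'E'
import sys
from h import *
# rel.py kind size : offsets in tool frame of the disc-like thing at given top height
def meas(x,y,ztop,D,ring=False):
    c=cam('wrist'); P=cloud(c); s=env.get_state()
    q=dcirc(P,(x,y),ztop-.004,ztop+.006,D/2+.006)
    tcp=np.array(s['tcp_pos'])
    print('tcp',tcp,'clock',round(s['clock'],2),'gap',round(s['finger_gap'],4))
    if len(q)<10: print('few',len(q));return
    print('n',len(q),'ext ctr',((q.min(0)+q.max(0))/2),'ptp',np.ptp(q,0),'mean',q.mean(0))
    for R_ in [D/2-.0005]:
        # convex hull points circle fit
        h=cv2.convexHull(q[:,:2].astype(np.float32))[:,0]
        r=least_squares(lambda u:np.hypot(h[:,0]-u[0],h[:,1]-u[1])-R_,[x,y],loss='soft_l1',f_scale=.001)
        w=np.array([*r.x,ztop]); t=(w-tcp)@rot(s['orientation'])
        print('fit world',r.x,'rms',np.std(r.fun),'tool xy',t[:2])
if __name__=='__main__':
    a=[float(v) for v in sys.argv[1:5]]; meas(*a)
E
python3 -m creep '{"hand":[60,60,60,60,60],"delta_pos":[[-0.0036,-0.006,0.02],[0,0,0.025],[0,0,0.025],[0,0,0.025],[0,0,0]],"turn":[0,0,0,0,0]}'
python3 rel.py .608 .027 .152 .038
python3 - <<'E'
from h import *
cam('wrist','wrist3')
E
```

```text
clock: 5.08
tcp_pos: [0.6056, 0.0282, 0.1912]
orientation: [-0.004, 0.0, 1.0, 0.0]
wrist_force: [-1.7, -0.3, -0.5]
finger_gap: 0.0602
tcp [0.6063 0.0281 0.1935] clock 5.13 gap 0.0601
n 2432 ext ctr [0.6072 0.0269 0.1513] ptp [0.0377 0.0383 0.0067] mean [0.6062 0.0269 0.1523]
fit world [0.607  0.0269] rms 0.00021012407737738356 tool xy [-0.0009 -0.0013]
```

View pics/wrist3.png

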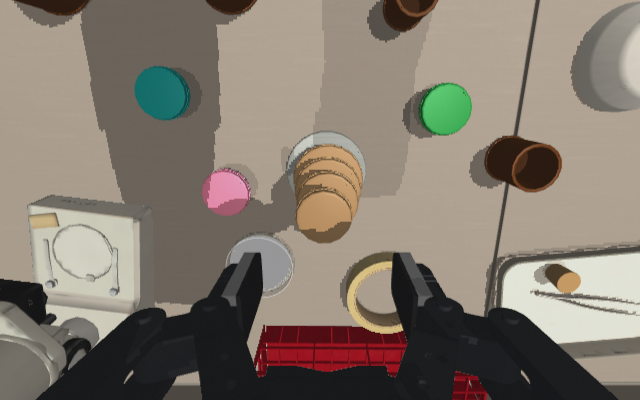

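```bash
python3 -m creep '{"hand":[60,60,60,60,60],"delta_pos":[[-0.001,-0.001,0.026],[0,0,0.026],[0,0,0.026],[0,0,0.026],[0,0,0]],"turn":[0,0,0,0,0]}'
python3 - <<'E'
from h import *
cam('wrist','wrist4');cam('scene','scene4');print(env.get_state()['tcp_pos'])
import cv2
a=cv2.imread('pics/scene4.png');cv2.imwrite('pics/s4z.png',cv2.resize(a[100:260,230:430],None,fx=3.5,fy=3.5,interpolation=cv2.INTER_CUBIC))
E
```

```text
clock: 5.6
tcp_pos: [0.6073, 0.0274, 0.11]
orientation: [-0.002, 0.0, 1.0, 0.0]
wrist_force: [-0.8, -0.1, -0.5]
finger_gap: 0.0604
[0.6092 0.0273 0.1136]
```

View pics/wrist4.png

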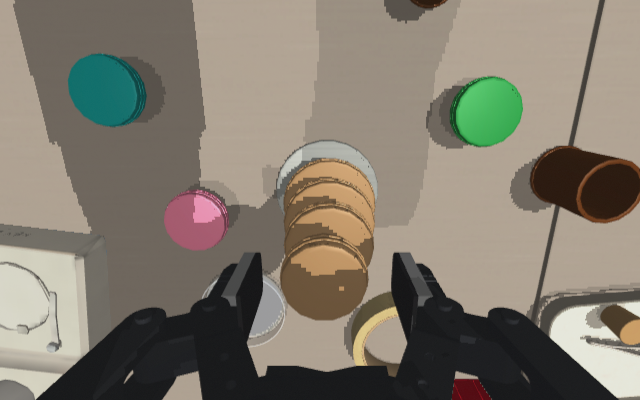

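View pics/s4z.png

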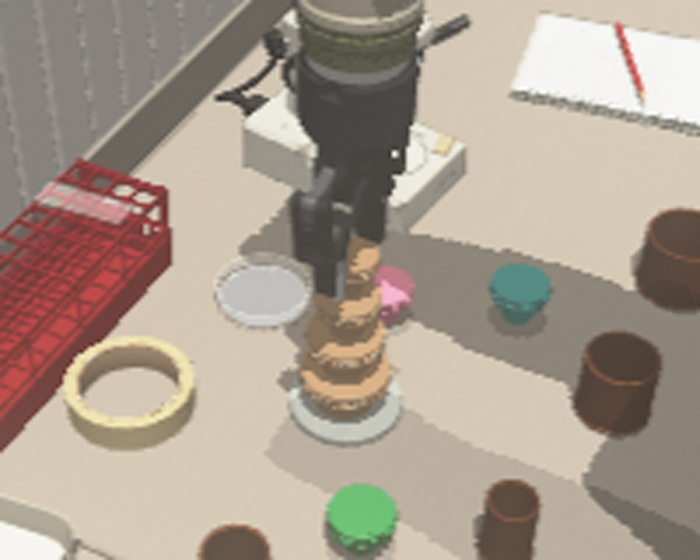

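```bash
python3 -m creep '{"hand":[20,20,20,20,20],"delta_pos":[[0,0,0],[0,0,0],[0,0,0],[0,0,0],[0,0,0]],"turn":[0,0,0,0,0]}' 40
python3 -m creep '{"hand":[20,20,20,20,20],"delta_pos":[[0,0,0],[0,0,0],[0,0,-0.01],[0,0,-0.02],[0,0,0]],"turn":[0,0,0,0,0]}' 40
python3 - <<'E'
from h import *
cam('wrist','wrist5');cam('scene','scene5');print(env.get_state()['tcp_pos'])
import cv2
a=cv2.imread('pics/scene5.png');a=cv2.resize(a[100:260,230:430],None,fx=2.6,fy=2.6,interpolation=cv2.INTER_CUBIC)
b=cv2.imread('pics/wrist5.png');b=cv2.resize(b[100:400,200:460],None,fx=1,fy=416/300);cv2.imwrite('pics/c5.png',np.hstack([a,b]))
E
```

```text
clock: 6.12
tcp_pos: [0.6105, 0.0271, 0.1149]
orientation: [0.002, -0.0, 1.0, -0.0]
wrist_force: [-0.6, -0.3, 6.3]
finger_gap: 0.036
clock: 6.53
tcp_pos: [0.6105, 0.0272, 0.1399]
orientation: [0.002, -0.0, 1.0, -0.0]
wrist_force: [0.9, 0.2, 0.8]
finger_gap: 0.0357
[0.6096 0.0272 0.1374]
```

View pics/c5.png

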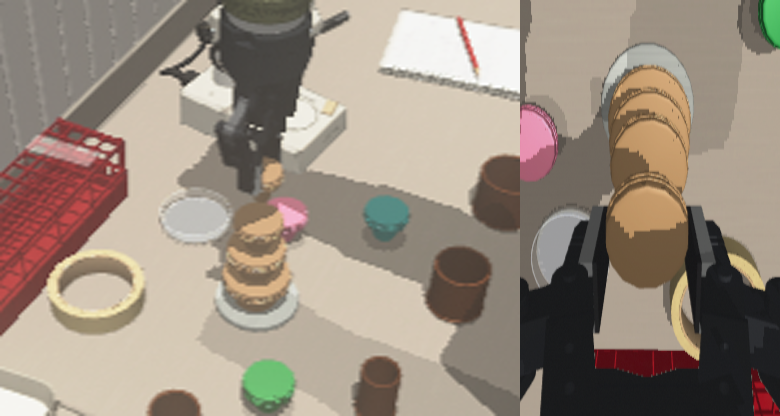

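```bash
cat > held.py <<'E'
import sys
from h import *
D=float(sys.argv[1]); 
c=cam('wrist',sys.argv[2]); P=cloud(c); s=env.get_state()
T=(P-np.array(s['tcp_pos']))@rot(s['orientation'])
hs=cv2.cvtColor(c['pixels'],cv2.COLOR_RGB2HSV).astype(int)
tan=(hs[...,0]<22)&(hs[...,1]>70)&(hs[...,2]>50)
m=(abs(T[...,0])<.05)&(abs(T[...,1])<D/2+.002)&(T[...,2]>-.075)&(T[...,2]<-.0)&tan
q=T[m]
# plane fit to top: RANSAC-ish iterative
zt=np.percentile(q[:,2],5); k=q[abs(q[:,2]-zt)<.006]
for i in range(6):
    A=np.c_[k[:,:2],np.ones(len(k))]; co=np.linalg.lstsq(A,k[:,2],rcond=None)[0]
    r=q[:,2]-np.c_[q[:,:2],np.ones(len(q))]@co; k=q[abs(r)<.0015]
print('tcp',s['tcp_pos'],'gap',s['finger_gap'],'clock',s['clock'],'F',s['wrist_force'])
print('top plane n',len(k),'slopes deg',np.degrees(np.arctan(co[:2])),'z at 0',co[2])
h=cv2.convexHull(k[:,:2].astype(np.float32))[:,0]
f=least_squares(lambda u:np.hypot(h[:,0]-u[0],h[:,1]-u[1])-D/2,[0,0],loss='soft_l1',f_scale=.001)
print('centre tool xy',f.x,'rms',np.std(f.fun),'ext',k.min(0),k.max(0),'ztop at c',co@[*f.x,1])
E
python3 held.py .038 wh1
```

```text
tcp [0.609  0.0273 0.1365] gap 0.0361508609442891 clock 6.6833 F [ 0.8892  0.2699 -1.4135]
top plane n 4831 slopes deg [-0.0355  1.1424] z at 0 -0.03834683162453486
centre tool xy [0.002  0.0011] rms 0.0007353541493017516 ext [-0.0163 -0.0172 -0.04  ] [ 0.0208  0.0187 -0.0366] ztop at c -0.03832669595918428
```

```bash
python3 -m creep '{"hand":[20,20,20,20,20],"delta_pos":[[0,0,-0.02],[0.01,0.005,0],[0.03,0.014,0],[0.033,0.016,0],[0.033,0.016,0]],"turn":[0,0,0,0,0]}'
python3 -m creep '{"hand":[20,20,20,20,20],"delta_pos":[[0.033,0.0155,0],[0.033,0.015,0],[0.02,0.01,0],[0,0,0],[0,0,0]],"turn":[0,0,0,0,0]}'
python3 - <<'E'
from h import *
c=cam('wrist','wrist6');P=cloud(c);s=env.get_state()
for n,c in (('wrist',c),('scene',cam('scene'))):
  P=cloud(c)
  x,y,D=.4505,.1013,.037
  q=dcirc(P,(x,y),.045,.06,.03)
  if len(q)<10: print(n,len(q)); continue
  r=least_squares(lambda u:np.hypot(q[:,0]-u[0],q[:,1]-u[1])-(D/2-.0017),[x,y],loss='soft_l1',f_scale=.002)
  print(n,len(q),r.x,np.std(r.fun))
E
python3 held.py .038 wh2
```

```text
clock: 7.1
tcp_pos: [0.5221, 0.0685, 0.151]
orientation: [-0.001, 0.0, 1.0, 0.0]
wrist_force: [-0.3, 0.2, -0.2]
finger_gap: 0.0359
clock: 7.52
tcp_pos: [0.4541, 0.101, 0.152]
orientation: [0.0, -0.001, 1.0, -0.0]
wrist_force: [0.6, 0.1, -0.1]
finger_gap: 0.0361
wrist 734 [0.4492 0.1018] 0.0010808002987177823
scene 122 [0.4514 0.1012] 0.0010903893175769684
tcp [0.4561 0.1002 0.1522] gap 0.036245316623864064 clock 7.6667 F [-0.1201  0.0185 -0.3453]
top plane n 4799 slopes deg [-0.0116  1.1604] z at 0 -0.03755069095406899
centre tool xy [0.0032 0.0006] rms 0.00026200277075834333 ext [-0.0151 -0.017  -0.0393] [ 0.0216  0.0187 -0.0357] ztop at c -0.03753887959728439
```

View pics/wrist6.png

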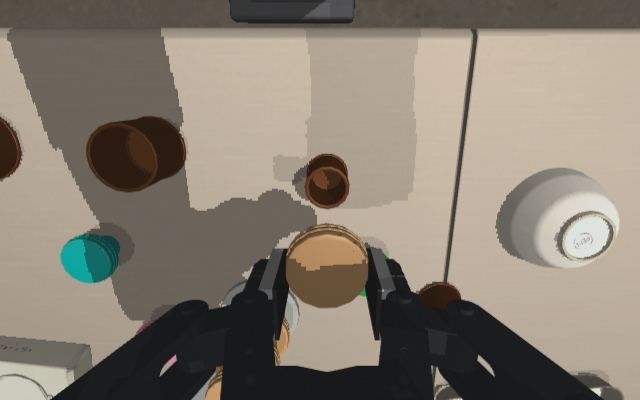

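```bash
python3 -m creep '{"hand":[20,20,20,20,20],"delta_pos":[[0.0032,0.0006,0.02],[0,0,0.03],[0,0,0.03],[0,0,0.03],[0,0,0.01]],"turn":[0,0,0,0,0]}'
python3 -m creep '{"hand":[20,20,20,20,20],"delta_pos":[[0,0,0.01],[0,0,0.01],[0,0,0],[0,0,0],[0,0,0]],"turn":[0,0,0,0,0]}'
python3 held.py .038 wh3
python3 - <<'E'
from h import *
cam('scene','scene6');a=cv2.imread('pics/scene6.png');a=cv2.resize(a[190:310,310:470],None,fx=3,fy=3.4,interpolation=cv2.INTER_CUBIC)
b=cv2.imread('pics/wh3.png');b=cv2.resize(b[100:400,200:460],None,fx=1,fy=408/300);cv2.imwrite('pics/c6.png',np.hstack([a,b]))
E
```

```text
clock: 8.08
tcp_pos: [0.4512, 0.1003, 0.0531]
orientation: [-0.002, 0.001, 1.0, -0.0]
wrist_force: [0.0, -0.9, -0.7]
finger_gap: 0.0362
clock: 8.5
tcp_pos: [0.4536, 0.101, 0.0413]
orientation: [0.001, -0.0, 1.0, 0.0]
wrist_force: [-0.0, 0.9, -0.5]
finger_gap: 0.036
tcp [0.4537 0.101  0.0414] gap 0.03596551900797278 clock 8.55 F [-0.1283  0.0885 -0.8223]
top plane n 4811 slopes deg [-0.1591  1.1326] z at 0 -0.0374383291228347
centre tool xy [0.0029 0.0009] rms 0.00019768663734281227 ext [-0.0156 -0.0172 -0.0391] [ 0.0215  0.0187 -0.0356] ztop at c -0.037429015093045095
```

View pics/c6.png

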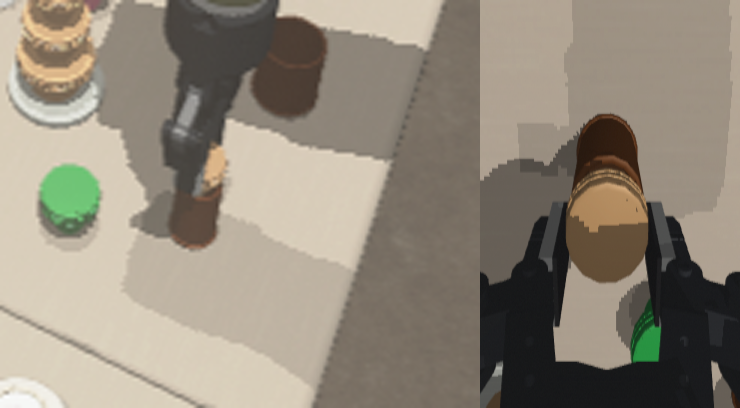

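```bash
python3 -m creep '{"hand":[20,20,20,20,20],"delta_pos":[[0,0,0.004],[0,0,0.004],[0,0,0.0035],[0,0,0],[0,0,0]],"turn":[0,0,0,0,0]}'
python3 -m creep '{"hand":[20,20,20,20,20],"delta_pos":[[0,0,0.002],[0,0,0],[0,0,0],[0,0,0],[0,0,0]],"turn":[0,0,0,0,0]}'
python3 held.py .038 wh4
```

```text
clock: 9.02
tcp_pos: [0.4532, 0.1011, 0.0317]
orientation: [0.001, -0.0, 1.0, 0.0]
wrist_force: [-1.3, 0.0, 5.4]
finger_gap: 0.0363
clock: 9.43
tcp_pos: [0.4535, 0.1011, 0.0315]
orientation: [0.001, -0.0, 1.0, 0.0]
wrist_force: [-5.3, -0.8, 19.5]
finger_gap: 0.036
tcp [0.4535 0.1011 0.0315] gap 0.03621976005146474 clock 9.4833 F [-6.0258 -0.9145 18.4004]
top plane n 4852 slopes deg [0.1143 0.0772] z at 0 -0.03792255894769044
centre tool xy [0.0033 0.0008] rms 0.00025569318449359584 ext [-0.0154 -0.0171 -0.0394] [ 0.0218  0.0186 -0.0364] ztop at c -0.03791500224158955
```

```bash
python3 -m creep '{"hand":[65,65,65,65,65],"delta_pos":[[0,0,0],[0,0,0],[0,0,0],[0,0,-0.02],[0,0,-0.03]],"turn":[0,0,0,0,0]}'
python3 -m creep '{"hand":[65,65,65,65,65],"delta_pos":[[0,0,-0.035],[0,0,-0.035],[0,0,-0.02],[-0.01,-0.005,0],[-0.03,-0.014,0]],"turn":[0,0,0,0,0]}'
python3 -m creep '{"hand":[65,65,65,65,65],"delta_pos":[[-0.035,-0.016,0],[-0.035,-0.016,0],[-0.035,-0.016,0],[-0.033,-0.016,0],[-0.02,-0.007,0]],"turn":[0,0,0,0,0]}'
python3 rel.py .608 .029 .116 .048
python3 - <<'E'
from h import *
cam('wrist','wrist7'); cam('scene','scene7')
b=cv2.imread('pics/wrist7.png')[:, :460];a=cv2.imread('pics/scene7.png')[100:300,250:450];a=cv2.resize(a,(340,400));cv2.imwrite('pics/c7.png',np.hstack([a,b]))
E
```

```text
clock: 9.9
tcp_pos: [0.45, 0.1008, 0.0675]
orientation: [-0.003, 0.0, 1.0, -0.0]
wrist_force: [-0.0, -0.7, 0.1]
finger_gap: 0.065
clock: 10.32
tcp_pos: [0.4832, 0.0866, 0.1422]
orientation: [-0.0, -0.001, 1.0, 0.0]
wrist_force: [0.1, 0.6, 1.3]
finger_gap: 0.065
clock: 10.73
tcp_pos: [0.6135, 0.0269, 0.1394]
orientation: [-0.0, 0.001, 1.0, -0.0]
wrist_force: [0.8, 0.9, -0.9]
finger_gap: 0.065
tcp [0.6156 0.0262 0.1392] clock 10.78 gap 0.0649
n 4540 ext ctr [0.6081 0.0292 0.1153] ptp [0.0478 0.0482 0.0065] mean [0.607  0.0292 0.1164]
fit world [0.6081 0.0292] rms 0.0001685170981743233 tool xy [0.0075 0.003 ]
```

View pics/c7.png

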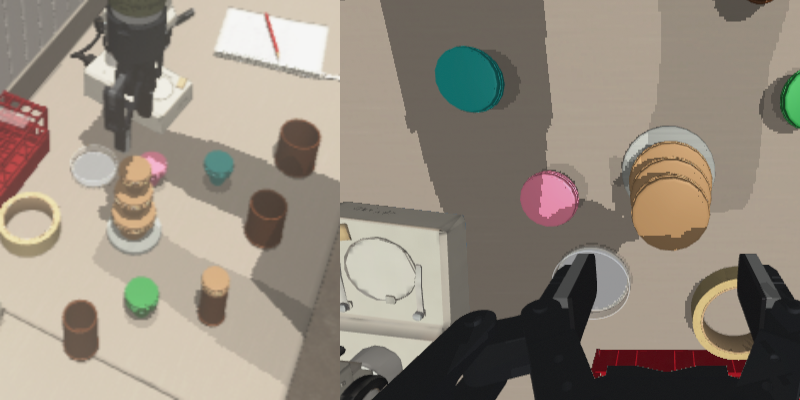

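```bash
python3 -m creep '{"hand":[65,65,65,65,65],"delta_pos":[[0.0105,0.003,0],[0,0,0.015],[0,0,0.023],[0,0,0.023],[0,0,0.0174]],"turn":[0,0,0,0,0]}'
python3 -m creep '{"hand":[65,65,65,65,65],"delta_pos":[[0,0,0],[0,0,0],[0,0,0],[0,0,0],[0,0,0]],"turn":[0,0,0,0,0]}'
python3 rel.py .608 .029 .116 .048
python3 tips.py
```

```text
clock: 11.3
tcp_pos: [0.5998, 0.0325, 0.0776]
orientation: [-0.001, -0.001, 1.0, 0.0]
wrist_force: [-0.9, 0.1, 0.6]
finger_gap: 0.0654
clock: 11.72
tcp_pos: [0.6033, 0.0315, 0.0802]
orientation: [0.001, -0.0, 1.0, -0.0]
wrist_force: [-0.3, 0.5, -0.7]
finger_gap: 0.0651
tcp [0.6033 0.0314 0.0801] clock 11.77 gap 0.0649
n 8060 ext ctr [0.6082 0.0262 0.117 ] ptp [0.0479 0.0536 0.01  ] mean [0.6063 0.0287 0.1164]
fit world [0.608  0.0288] rms 0.002153993195688793 tool xy [-0.0048 -0.0026]
tip 0.06504595073292933 -1 [-0.0366  0.0003  0.007   0.0109] 4.5425912125318045e-05
tip 0.06504595073292933 1 [-0.0366  0.0003  0.007   0.0115] 4.0237859142130297e-05
[0.6032 0.0314 0.0798] 11.8167
```

```bash
python3 -m creep '{"hand":[65,65,65,65,65],"delta_pos":[[-0.006,-0.0028,0.0042],[0,0,0],[0,0,0],[0,0,0],[0,0,0]],"turn":[0,0,0,0,0]}'
python3 -m creep '{"hand":[30,30,30,30,30],"delta_pos":[[0,0,0],[0,0,0],[0,0,0],[0,0,0],[0,0,0]],"turn":[0,0,0,0,0]}'
python3 held.py .048 wh5
```

```text
clock: 12.23
tcp_pos: [0.6074, 0.0291, 0.0753]
orientation: [-0.0, 0.0, 1.0, 0.0]
wrist_force: [0.4, 0.5, -0.5]
finger_gap: 0.0652
clock: 12.65
tcp_pos: [0.6077, 0.0291, 0.0758]
orientation: [0.0, -0.0, 1.0, 0.0]
wrist_force: [0.7, 0.8, 1.9]
finger_gap: 0.046
tcp [0.6077 0.0291 0.0758] gap 0.04610432806348305 clock 12.7 F [0.7463 0.3576 2.4802]
top plane n 7969 slopes deg [ 0.1569 -0.019 ] z at 0 -0.04071771022214653
centre tool xy [-0.0011  0.0007] rms 0.00021126652215191637 ext [-0.0248 -0.0224 -0.0422] [ 0.0225  0.0239 -0.0392] ztop at c -0.04072089095646707
```

```bash
python3 -m creep '{"hand":[30,30,30,30,30],"delta_pos":[[0,0,-0.01],[0,0,-0.03],[0,0,-0.03],[0,0.005,-0.005],[0.002,0.02,0]],"turn":[0,0,0,0,0]}'
python3 -m creep '{"hand":[30,30,30,30,30],"delta_pos":[[0.003,0.034,0],[0.003,0.036,0],[0.003,0.036,0],[0.003,0.036,0],[0.003,0.036,0]],"turn":[0,0,0,0,0]}'
python3 -m creep '{"hand":[30,30,30,30,30],"delta_pos":[[0.002,0.022,0],[0,0.014,0],[0,0,0],[0,0,0],[0,0,0]],"turn":[0,0,0,0,0]}'
cat > jar.py <<'E'
import sys
from h import *
x,y,D=[float(v) for v in sys.argv[1:4]]
for n in ('wrist','scene'):
  c=cam(n); P=cloud(c)
  hs=cv2.cvtColor(c['pixels'],cv2.COLOR_RGB2HSV).astype(int)
  P[~((hs[...,2]<150)&(hs[...,0]<20))]=np.nan
  q=dcirc(P,(x,y),.045,.06,D/2+.008)
  if len(q)<10: print(n,len(q)); continue
  r=least_squares(lambda u:np.hypot(q[:,0]-u[0],q[:,1]-u[1])-(D/2-.0017),[x,y],loss='soft_l1',f_scale=.002)
  print('jar',n,len(q),r.x,np.std(r.fun))
E
python3 jar.py .5937 .2229 .047; python3 held.py .048 wh6
```

```text
clock: 13.12
tcp_pos: [0.6079, 0.0476, 0.138]
orientation: [0.002, 0.001, 1.0, -0.0]
wrist_force: [0.4, 0.4, -0.6]
finger_gap: 0.0462
clock: 13.53
tcp_pos: [0.5932, 0.1929, 0.1352]
orientation: [-0.0, 0.0, 1.0, -0.0]
wrist_force: [0.3, 0.1, 0.7]
finger_gap: 0.0461
clock: 13.95
tcp_pos: [0.5923, 0.2193, 0.1353]
orientation: [-0.0, 0.0, 1.0, -0.0]
wrist_force: [0.5, 0.1, 0.7]
finger_gap: 0.046
jar wrist 1020 [0.5932 0.224 ] 0.0010225894048783485
jar scene 174 [0.595  0.2233] 0.0012599764557882662
tcp [0.5925 0.219  0.1355] gap 0.04586112778690934 clock 14.1 F [0.0912 0.6161 0.3024]
top plane n 7940 slopes deg [ 0.1464 -0.0361] z at 0 -0.04061636991283711
centre tool xy [-0.001   0.0006] rms 0.0001969003916860677 ext [-0.0247 -0.0226 -0.0421] [ 0.0225  0.0238 -0.0391] ztop at c -0.04061922566161951
```

View pics/wh6.png

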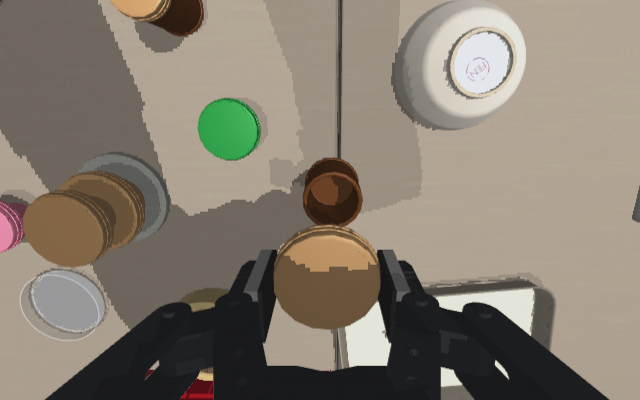

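```bash
python3 -m creep '{"hand":[30,30,30,30,30],"delta_pos":[[-0.0006,0.005,0.01],[0,0,0.03],[0,0,0.03],[0,0,0.03],[0,0,0.015]],"turn":[0,0,0,0,0]}'
python3 -m creep '{"hand":[30,30,30,30,30],"delta_pos":[[0,0,0.004],[0,0,0],[0,0,0],[0,0,0],[0,0,0]],"turn":[0,0,0,0,0]}'
python3 jar.py .5937 .2229 .047; python3 held.py .048 wh7
```

```text
clock: 14.52
tcp_pos: [0.5909, 0.2235, 0.0399]
orientation: [-0.002, 0.0, 1.0, -0.0]
wrist_force: [-0.8, -0.5, 0.3]
finger_gap: 0.0462
clock: 14.93
tcp_pos: [0.5939, 0.2246, 0.0418]
orientation: [0.001, 0.0, 1.0, 0.0]
wrist_force: [-0.3, 1.1, -0.3]
finger_gap: 0.0462
jar wrist 1148 [0.5936 0.2241] 0.0009965816542201256
jar scene 88 [0.5956 0.2226] 0.003338647305314179
tcp [0.5934 0.2245 0.0413] gap 0.04639871776094233 clock 15.0833 F [-0.4137 -0.7385  0.1046]
top plane n 7946 slopes deg [0.1384 0.0036] z at 0 -0.040888096470328664
centre tool xy [-0.0011  0.0006] rms 0.00018980892625124896 ext [-0.0248 -0.0225 -0.0424] [ 0.0223  0.0239 -0.0393] ztop at c -0.040890598194010086
```

```bash
python3 -m creep '{"hand":[30,30,30,30,30],"delta_pos":[[0.0006,-0.0013,0.004],[0,0,0.004],[0,0,0.004],[0,0,0.004],[0,0,0]],"turn":[0,0,0,0,0]}'
python3 -m creep '{"hand":[30,30,30,30,30],"delta_pos":[[0,0,0.0015],[0,0,0],[0,0,0],[0,0,0],[0,0,0]],"turn":[0,0,0,0,0]}'
python3 held.py .048 wh8
```

```text
clock: 15.5
tcp_pos: [0.5925, 0.2234, 0.0288]
orientation: [0.001, -0.0, 1.0, 0.0]
wrist_force: [-2.3, -1.5, 8.6]
finger_gap: 0.0463
clock: 15.92
tcp_pos: [0.5927, 0.2234, 0.0287]
orientation: [0.001, -0.0, 1.0, 0.0]
wrist_force: [-4.3, -2.0, 14.4]
finger_gap: 0.0459
tcp [0.5927 0.2234 0.0287] gap 0.046396800559105056 clock 15.9667 F [-3.8658 -1.4006 14.0941]
top plane n 7954 slopes deg [-0.0885 -0.0198] z at 0 -0.04079547935551087
centre tool xy [-0.0011  0.0006] rms 0.00017649536997407903 ext [-0.0244 -0.0225 -0.0423] [ 0.0225  0.0238 -0.0393] ztop at c -0.04079400161740944
```

```bash
python3 -m creep '{"hand":[75,75,75,75,75],"delta_pos":[[0,0,0],[0,0,0],[0,0,0],[0,0,-0.02],[0,0,-0.03]],"turn":[0,0,0,0,0]}'
python3 -m creep '{"hand":[75,75,75,75,75],"delta_pos":[[0,0,-0.03],[0,0,-0.02],[0,-0.01,-0.01],[-0.003,-0.03,0],[-0.003,-0.035,0]],"turn":[0,0,0,0,0]}'
python3 -m creep '{"hand":[75,75,75,75,75],"delta_pos":[[-0.003,-0.035,0],[-0.003,-0.035,0],[-0.003,-0.035,0],[-0.003,-0.035,0],[-0.001,-0.02,0]],"turn":[0,0,0,0,0]}'
python3 -m creep '{"hand":[75,75,75,75,75],"delta_pos":[[0,-0.005,0],[0,0,0],[0,0,0],[0,0,0],[0,0,0]],"turn":[0,0,0,0,0]}'
python3 rel.py .608 .029 .080 .058
python3 - <<'E'
from h import *
cam('wrist','wrist9'); cam('scene','scene9')
b=cv2.imread('pics/wrist9.png')[:, 100:560];a=cv2.imread('pics/scene9.png')[100:300,250:450];a=cv2.resize(a,(340,400));cv2.imwrite('pics/c9.png',np.hstack([a,b]))
E
```

```text
clock: 16.38
tcp_pos: [0.5896, 0.2226, 0.0632]
orientation: [-0.003, 0.0, 1.0, -0.001]
wrist_force: [0.1, -0.8, 0.5]
finger_gap: 0.0751
clock: 16.8
tcp_pos: [0.5971, 0.1636, 0.1142]
orientation: [0.0, -0.001, 1.0, 0.0]
wrist_force: [-0.2, 0.3, -0.6]
finger_gap: 0.0747
clock: 17.22
tcp_pos: [0.607, 0.0319, 0.1131]
orientation: [-0.001, 0.001, 1.0, -0.0]
wrist_force: [1.4, -0.6, 0.6]
finger_gap: 0.0749
clock: 17.63
tcp_pos: [0.6072, 0.0325, 0.1141]
orientation: [-0.0, -0.001, 1.0, 0.0]
wrist_force: [-0.0, 0.8, -0.2]
finger_gap: 0.0751
tcp [0.6073 0.0325 0.1142] clock 17.68 gap 0.0752
n 5850 ext ctr [0.6091 0.0297 0.0795] ptp [0.0578 0.0578 0.007 ] mean [0.6078 0.0297 0.0804]
fit world [0.6091 0.0297] rms 0.00013618075301476796 tool xy [-0.0019 -0.0028]
```

View pics/c9.png

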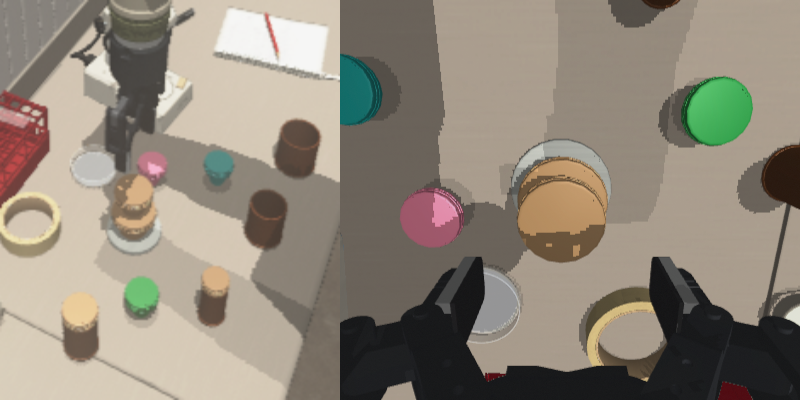

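```bash
python3 -m creep '{"hand":[75,75,75,75,75],"delta_pos":[[-0.0024,-0.0037,0.01],[0,0,0.025],[0,0,0.03],[0,0,0.025],[0,0,0.0044]],"turn":[0,0,0,0,0]}'
python3 -m creep '{"hand":[75,75,75,75,75],"delta_pos":[[0,0,0],[0,0,0],[0,0,0],[0,0,0],[0,0,0]],"turn":[0,0,0,0,0]}'
python3 held.py .058 wh9
```

```text
clock: 18.2
tcp_pos: [0.6064, 0.0286, 0.0345]
orientation: [-0.003, -0.0, 1.0, 0.0]
wrist_force: [-0.0, -0.5, -0.7]
finger_gap: 0.075
clock: 18.62
tcp_pos: [0.6104, 0.0283, 0.0401]
orientation: [0.001, -0.0, 1.0, -0.0]
wrist_force: [-0.4, 0.3, 0.4]
finger_gap: 0.0748
tcp [0.6102 0.0283 0.0399] gap 0.07488574017519807 clock 18.6667 F [ 0.0334  0.1586 -0.4006]
top plane n 11833 slopes deg [-0.0352 -0.0503] z at 0 -0.04061880058772926
centre tool xy [0.0006 0.0013] rms 0.0002196831531784433 ext [-0.028  -0.0272 -0.0421] [ 0.0292  0.0297 -0.0391] ztop at c -0.040620255932988146
```

```bash
python3 -m creep '{"hand":[40,40,40,40,40],"delta_pos":[[0,0,0],[0,0,0],[0,0,0],[0,0,0],[0,0,0]],"turn":[0,0,0,0,0]}'
python3 -m creep '{"hand":[40,40,40,40,40],"delta_pos":[[0,0,-0.01],[0,0,-0.03],[0,0,-0.03],[0.005,0,-0.01],[0.02,-0.01,0]],"turn":[0,0,0,0,0]}'
python3 -m creep '{"hand":[40,40,40,40,40],"delta_pos":[[0.032,-0.016,0],[0.034,-0.017,0],[0.034,-0.017,0],[0.034,-0.017,0],[0.034,-0.017,0]],"turn":[0,0,0,0,0]}'
python3 -m creep '{"hand":[40,40,40,40,40],"delta_pos":[[0.024,-0.012,0],[0.01,-0.005,0],[0,0,0],[0,0,0],[0,0,0]],"turn":[0,0,0,0,0]}'
python3 jar.py .4263 -.0605 .057; python3 held.py .058 wh10
```

```text
clock: 19.08
tcp_pos: [0.6102, 0.0282, 0.0398]
orientation: [0.001, -0.0, 1.0, -0.0]
wrist_force: [0.1, 0.5, 5.7]
finger_gap: 0.0558
clock: 19.5
tcp_pos: [0.5929, 0.0209, 0.1055]
orientation: [0.003, -0.001, 1.0, -0.0]
wrist_force: [1.1, 0.1, -0.1]
finger_gap: 0.0564
clock: 19.92
tcp_pos: [0.4528, -0.047, 0.1021]
orientation: [-0.0, -0.0, 1.0, 0.0]
wrist_force: [-0.6, -1.1, -0.5]
finger_gap: 0.0561
clock: 20.33
tcp_pos: [0.4291, -0.0604, 0.103]
orientation: [0.001, -0.0, 1.0, -0.0]
wrist_force: [0.6, 1.5, -0.2]
finger_gap: 0.0563
jar wrist 1024 [ 0.4254 -0.0615] 0.0011460096083510361
jar scene 180 [ 0.4274 -0.0619] 0.001357626646016586
tcp [ 0.4288 -0.0602  0.1027] gap 0.05608031312481153 clock 20.4833 F [ 0.6385  0.2859 -0.2548]
top plane n 11809 slopes deg [ 0.0824 -0.0621] z at 0 -0.04080665187480356
centre tool xy [-0.      0.0006] rms 0.0002331570116470898 ext [-0.0286 -0.0274 -0.0423] [ 0.0286  0.0288 -0.0393] ztop at c -0.04080738045519781
```

View pics/wh10.png

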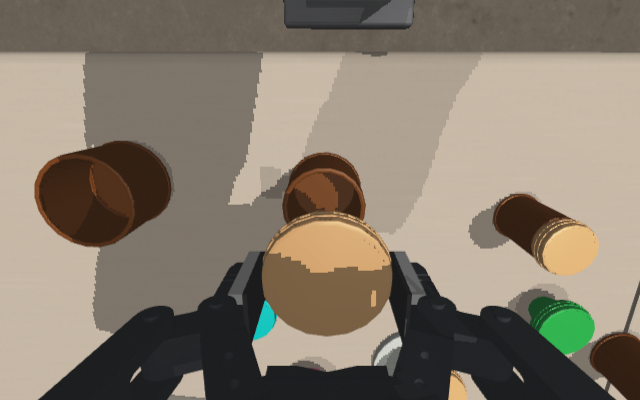

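```bash
python3 -m creep '{"hand":[40,40,40,40,40],"delta_pos":[[0.0032,-0.0022,0.01],[0,0,0.022],[0,0,0.022],[0,0,0.018],[0,0,0.004]],"turn":[0,0,0,0,0]}'
python3 -m creep '{"hand":[40,40,40,40,40],"delta_pos":[[0,0,0],[0,0,0],[0,0,0],[0,0,0],[0,0,0]],"turn":[0,0,0,0,0]}'
python3 jar.py .4263 -.0610 .057; python3 held.py .058 wh11
```

```text
clock: 20.9
tcp_pos: [0.4233, -0.0614, 0.0393]
orientation: [-0.002, -0.0, 1.0, 0.001]
wrist_force: [-1.0, -0.9, 0.4]
finger_gap: 0.0559
clock: 21.32
tcp_pos: [0.4259, -0.0625, 0.0427]
orientation: [0.001, -0.0, 1.0, -0.0]
wrist_force: [0.5, -0.3, -0.7]
finger_gap: 0.0562
jar wrist 1222 [ 0.4252 -0.0617] 0.0010147029740673209
jar scene 123 [ 0.4279 -0.0634] 0.003993932139771184
tcp [ 0.4255 -0.0623  0.0424] gap 0.055987077404049214 clock 21.4667 F [-0.1801  0.1312 -0.4103]
top plane n 11830 slopes deg [ 0.0328 -0.069 ] z at 0 -0.04083536581645479
centre tool xy [0.0004 0.0006] rms 0.0001996300124112031 ext [-0.0279 -0.0274 -0.0423] [ 0.0289  0.0288 -0.0393] ztop at c -0.04083591678848088
```

Well aligned (stopper .425,-.0617; jar ~.4255,-.0617). Lowering.

```bash
python3 -m creep '{"hand":[40,40,40,40,40],"delta_pos":[[0,0,0.004],[0,0,0.004],[0,0,0.005],[0,0,0.004],[0,0,0]],"turn":[0,0,0,0,0]}'
python3 -m creep '{"hand":[40,40,40,40,40],"delta_pos":[[0,0,0.002],[0,0,0],[0,0,0],[0,0,0],[0,0,0]],"turn":[0,0,0,0,0]}'
python3 held.py .058 wh12
```

```text
clock: 21.88
tcp_pos: [0.4253, -0.0623, 0.0284]
orientation: [0.0, 0.0, 1.0, 0.0]
wrist_force: [-0.5, 0.3, 4.5]
finger_gap: 0.0563
clock: 22.3
tcp_pos: [0.4254, -0.0623, 0.0283]
orientation: [0.0, -0.0, 1.0, -0.0]
wrist_force: [-5.1, 1.4, 19.6]
finger_gap: 0.056
tcp [ 0.4254 -0.0623  0.0283] gap 0.055891756496249695 clock 22.35 F [-6.0838  1.3895 20.3354]
top plane n 11887 slopes deg [-0.069  -0.0667] z at 0 -0.04119462505956264
centre tool xy [0.0005 0.0007] rms 0.00020712599988680444 ext [-0.0283 -0.0274 -0.0427] [ 0.0291  0.0289 -0.0397] ztop at c -0.04119601562850645
```

```bash
python3 -m creep '{"hand":[85,85,85,85,85],"delta_pos":[[0,0,0],[0,0,0],[0,0,0],[0,0,-0.02],[0,0,-0.03]],"turn":[0,0,0,0,0]}'
python3 -m creep '{"hand":[85,85,85,85,85],"delta_pos":[[0,0,-0.03],[0,0,-0.01],[-0.015,0.007,0],[-0.03,0.015,0],[-0.034,0.017,0]],"turn":[0,0,0,0,0]}'
python3 -m creep '{"hand":[85,85,85,85,85],"delta_pos":[[-0.034,0.017,0],[-0.034,0.017,0],[-0.034,0.017,0],[-0.03,0.016,0],[-0.018,0.009,0]],"turn":[0,0,0,0,0]}'
python3 -m creep '{"hand":[85,85,85,85,85],"delta_pos":[[0,0,0],[0,0,0],[0,0,0],[0,0,0],[0,0,0]],"turn":[0,0,0,0,0]}'
python3 rel.py .608 .030 .044 .068
python3 - <<'E'
from h import *
cam('wrist','wrist13'); cam('scene','scene13')
b=cv2.imread('pics/wrist13.png')[:, 100:560];a=cv2.imread('pics/scene13.png')[100:300,250:450];a=cv2.resize(a,(340,400));cv2.imwrite('pics/c13.png',np.hstack([a,b]))
E
```

```text
clock: 22.77
tcp_pos: [0.4228, -0.0614, 0.0649]
orientation: [-0.003, 0.0, 1.0, 0.001]
wrist_force: [0.9, 0.3, -0.7]
finger_gap: 0.0852
clock: 23.18
tcp_pos: [0.4886, -0.0306, 0.0977]
orientation: [-0.0, 0.001, 1.0, 0.0]
wrist_force: [0.4, -0.9, -0.3]
finger_gap: 0.085
clock: 23.6
tcp_pos: [0.6108, 0.0319, 0.0962]
orientation: [-0.0, -0.001, 1.0, 0.0]
wrist_force: [-0.2, -0.8, 0.4]
finger_gap: 0.0849
clock: 24.02
tcp_pos: [0.6075, 0.0293, 0.0986]
orientation: [-0.0, 0.0, 1.0, 0.0]
wrist_force: [-0.3, 0.1, -0.2]
finger_gap: 0.0847
tcp [0.6077 0.0293 0.0989] clock 24.07 gap 0.0851
n 6840 ext ctr [0.6079 0.03   0.0435] ptp [0.0673 0.0676 0.007 ] mean [0.6064 0.0299 0.0445]
fit world [0.6079 0.03  ] rms 0.00017386107797532502 tool xy [-0.0002  0.0007]
```

View pics/c13.png

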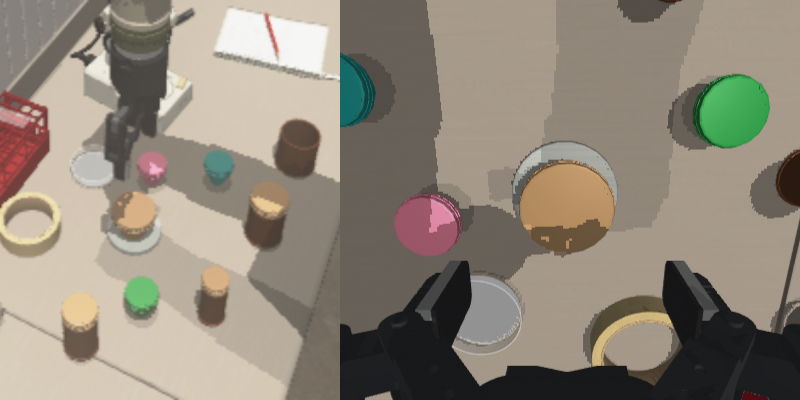

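```bash
python3 -m creep '{"hand":[85,85,85,85,85],"delta_pos":[[0,0,0.015],[0,0,0.03],[0,0,0.03],[0,0,0.03],[0,0,0.01]],"turn":[0,0,0,0,0]}'
python3 -m creep '{"hand":[85,85,85,85,85],"delta_pos":[[0,0,0.005],[0,0,0],[0,0,0],[0,0,0],[0,0,0]],"turn":[0,0,0,0,0]}'
python3 held.py .068 wh14
```

```text
clock: 24.58
tcp_pos: [0.6058, 0.0297, 0.0037]
orientation: [-0.002, 0.0, 1.0, 0.0]
wrist_force: [-1.9, 0.3, -0.7]
finger_gap: 0.0852
clock: 25.0
tcp_pos: [0.6097, 0.0297, 0.0044]
orientation: [0.001, -0.0, 1.0, -0.0]
wrist_force: [-0.3, 0.1, 0.3]
finger_gap: 0.0848
tcp [0.6095 0.0297 0.0041] gap 0.08458703380449085 clock 25.05 F [ 0.2506 -0.1694 -0.164 ]
top plane n 16381 slopes deg [-0.1232 -0.0375] z at 0 -0.040391483673595616
centre tool xy [0.0013 0.0001] rms 0.0002067004015452917 ext [-0.032  -0.0331 -0.0419] [ 0.0347  0.0336 -0.0389] ztop at c -0.04039425504110514
```

View pics/wh14.png

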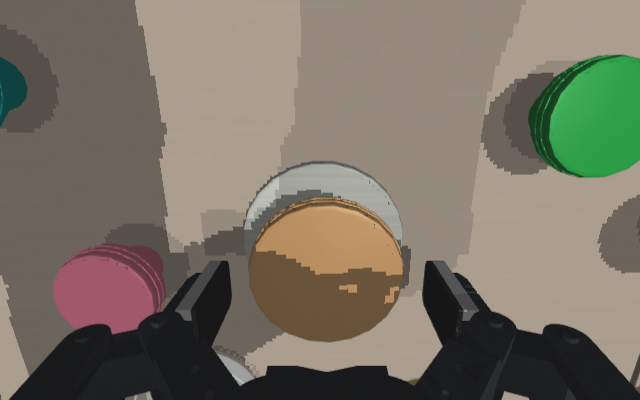

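```bash
python3 -m creep '{"hand":[85,50,50,50,50],"delta_pos":[[0,0,0.005],[0,0,0],[0,0,0],[0,0,0],[0,0,0]],"turn":[0,0,0,0,0]}' 50
python3 -m creep '{"hand":[50,50,50,50,50],"delta_pos":[[0,0,0],[0,0,-0.01],[0,0,-0.025],[0,0,-0.03],[0,0,-0.03]],"turn":[0,0,0,0,0]}'
python3 -m creep '{"hand":[50,50,50,50,50],"delta_pos":[[0.005,-0.007,-0.02],[0.015,-0.02,0],[0.022,-0.03,0],[0.024,-0.032,0],[0.024,-0.032,0]],"turn":[0,0,0,0,0]}'
python3 -m creep '{"hand":[50,50,50,50,50],"delta_pos":[[0.024,-0.032,0],[0.024,-0.032,0],[0.024,-0.032,0],[0.024,-0.032,0],[0.02,-0.026,0]],"turn":[0,0,0,0,0]}'
python3 -m creep '{"hand":[50,50,50,50,50],"delta_pos":[[0.014,-0.019,0],[0.008,-0.01,0],[0,0,0],[0,0,0],[0,0,0]],"turn":[0,0,0,0,0]}'
python3 jar.py .4217 -.2222 .067; python3 held.py .068 wh15
```

```text
clock: 25.47
tcp_pos: [0.6086, 0.0298, -0.0009]
orientation: [0.0, -0.0, 1.0, 0.0]
wrist_force: [0.3, 0.2, 2.2]
finger_gap: 0.0655
clock: 25.88
tcp_pos: [0.6074, 0.0298, 0.0751]
orientation: [-0.001, 0.0, 1.0, 0.0]
wrist_force: [0.2, 0.3, -0.7]
finger_gap: 0.0656
clock: 26.3
tcp_pos: [0.5355, -0.0676, 0.091]
orientation: [-0.0, -0.001, 1.0, -0.0]
wrist_force: [-0.5, -1.4, -0.8]
finger_gap: 0.0656
clock: 26.72
tcp_pos: [0.442, -0.1915, 0.091]
orientation: [-0.0, 0.0, 1.0, -0.0]
wrist_force: [-0.2, -0.1, -1.6]
finger_gap: 0.0657
clock: 27.13
tcp_pos: [0.4265, -0.2128, 0.0908]
orientation: [0.0, -0.0, 1.0, 0.0]
wrist_force: [0.2, 0.8, -1.5]
finger_gap: 0.0656
jar wrist 1232 [ 0.4214 -0.2225] 0.0011372085516767301
jar scene 184 [ 0.4233 -0.223 ] 0.0017424779527314216
tcp [ 0.4266 -0.2126  0.0907] gap 0.0656388666055799 clock 27.2833 F [-0.168  -0.0602 -1.6276]
top plane n 17333 slopes deg [0.0251 0.0354] z at 0 -0.04547671831725381
centre tool xy [-0.0001  0.0008] rms 0.00017266575086988037 ext [-0.0337 -0.0323 -0.047 ] [ 0.0336  0.0337 -0.044 ] ztop at c -0.04547627976295958
```

View pics/wh15.png

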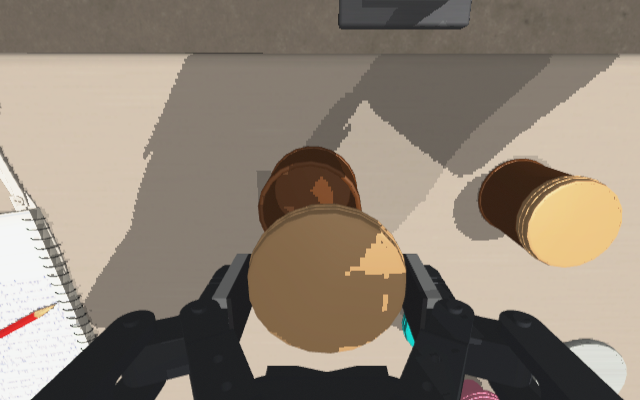

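```bash
python3 -m creep '{"hand":[50,50,50,50,50],"delta_pos":[[0.0062,-0.0135,0],[0,0,0.015],[0,0,0.02],[0,0,0.02],[0,0,0.012]],"turn":[0,0,0,0,0]}'
python3 -m creep '{"hand":[50,50,50,50,50],"delta_pos":[[0,0,0],[0,0,0],[0,0,0],[0,0,0],[0,0,0]],"turn":[0,0,0,0,0]}'
python3 jar.py .4217 -.2222 .067; python3 held.py .068 wh16
```

```text
clock: 27.7
tcp_pos: [0.4205, -0.224, 0.0358]
orientation: [-0.001, -0.0, 1.0, 0.0]
wrist_force: [-0.6, 0.9, -0.2]
finger_gap: 0.0654
clock: 28.12
tcp_pos: [0.4217, -0.2247, 0.038]
orientation: [0.001, -0.0, 1.0, -0.0]
wrist_force: [-0.8, -0.7, -1.2]
finger_gap: 0.0657
jar wrist 1379 [ 0.421  -0.2231] 0.0010177360927959723
jar scene 132 [ 0.4239 -0.2246] 0.0045507859133021855
tcp [ 0.4214 -0.2245  0.0377] gap 0.06536709542994092 clock 28.2667 F [-0.2343 -0.4316 -1.3252]
top plane n 17363 slopes deg [0.0367 0.0296] z at 0 -0.045590510707576505
centre tool xy [-0.0001  0.0008] rms 0.0002469262375357365 ext [-0.0333 -0.0324 -0.0471] [ 0.0338  0.0336 -0.0441] ztop at c -0.04559011510601855
```

```bash
python3 -m creep '{"hand":[50,50,50,50,50],"delta_pos":[[0,0.0008,0.004],[0,0,0.004],[0,0,0.005],[0,0,0.004],[0,0,0]],"turn":[0,0,0,0,0]}'
python3 -m creep '{"hand":[50,50,50,50,50],"delta_pos":[[0,0,0.002],[0,0,0],[0,0,0],[0,0,0],[0,0,0]],"turn":[0,0,0,0,0]}'
python3 held.py .068 wh17
```

```text
clock: 28.68
tcp_pos: [0.4211, -0.2235, 0.0241]
orientation: [0.0, -0.0, 1.0, 0.0]
wrist_force: [-2.9, 2.5, 7.9]
finger_gap: 0.0655
clock: 29.1
tcp_pos: [0.4212, -0.2235, 0.024]
orientation: [0.0, -0.0, 1.0, -0.0]
wrist_force: [-5.9, 3.9, 22.6]
finger_gap: 0.0654
tcp [ 0.4212 -0.2235  0.024 ] gap 0.0654609569353047 clock 29.15 F [-6.0436  4.3439 22.3138]
top plane n 17358 slopes deg [-0.0665 -0.0487] z at 0 -0.045547696627675494
centre tool xy [0.0001 0.0005] rms 0.00021159924654074117 ext [-0.0333 -0.0323 -0.0471] [ 0.0337  0.0337 -0.044 ] ztop at c -0.045548306270107884
```

Seated (top 69.5 mm). Release, rise, and check everything.

```bash
python3 -m creep '{"hand":[85,85,85,85,85],"delta_pos":[[0,0,0],[0,0,0],[0,0,0],[0,0,-0.02],[0,0,-0.03]],"turn":[0,0,0,0,0]}'
python3 -m creep '{"hand":[85,85,85,85,85],"delta_pos":[[0,0,-0.03],[0,0,-0.03],[0,0,-0.03],[0,0.015,-0.03],[0,0.03,-0.03]],"turn":[0,0,0,0,0]}'
python3 -m creep '{"hand":[85,85,85,85,85],"delta_pos":[[0,0.03,-0.01],[0,0.03,0],[0,0.02,0],[0,0,0],[0,0,0]],"turn":[0,0,0,0,0]}'
python3 - <<'E'
from h import *
C={n:cam(n,n+'F') for n in('scene','top','wrist')}
for n,c in C.items():
  P=cloud(c)
  for k,(x,y,D) in J.items():
    x,y=dict(largest=(.4217,-.2226),second=(.4258,-.0617),third=(.594,.2235),smallest=(.4505,.1015))[k]
    Dc=D+.001
    q=dcirc(P,(x,y),.0655,.08,Dc/2+.006)
    if len(q)<20: print(n,k,len(q)); continue
    A=np.c_[q[:,:2],np.ones(len(q))]; co=np.linalg.lstsq(A,q[:,2],rcond=None)[0]
    print(n,k,len(q),'z',np.median(q[:,2]),'tilt deg',np.degrees(np.hypot(*co[:2])),'ctr off',((q.min(0)+q.max(0))/2)[:2]-[x,y])
a=cv2.imread('pics/sceneF.png')[130:370,210:470];cv2.imwrite('pics/sFz.png',cv2.resize(a,None,fx=2.4,fy=2.4,interpolation=cv2.INTER_CUBIC))
for t in('bowl_mid','tape_mid'):
  for n in('scene','top'):
    p=env.pinpoint(n,t)[0];print(t,n,p['location'],p['score'],world(C[n],p['location'],.02))
print(env.get_state()['clock'])
E
```

```text
clock: 29.57
tcp_pos: [0.419, -0.2221, 0.0598]
orientation: [-0.002, 0.0, 1.0, 0.002]
wrist_force: [0.8, -0.9, 0.4]
finger_gap: 0.0851
clock: 29.98
tcp_pos: [0.4214, -0.189, 0.1826]
orientation: [0.0, 0.001, 1.0, -0.0]
wrist_force: [0.5, 0.1, -0.5]
finger_gap: 0.0849
clock: 30.4
tcp_pos: [0.421, -0.1232, 0.1897]
orientation: [-0.0, -0.001, 1.0, -0.0]
wrist_force: [0.5, -0.8, 0.4]
finger_gap: 0.0848
scene largest 313 z 0.0701946467001463 tilt deg 0.7708137309375033 ctr off [0.0011 0.0003]
scene second 299 z 0.0699100718748239 tilt deg 1.3930028967423735 ctr off [ 0.0011 -0.0013]
scene third 305 z 0.06956527867882456 tilt deg 0.710926985589407 ctr off [ 0.0008 -0.0009]
scene smallest 176 z 0.06959920740034087 tilt deg 1.797444291471006 ctr off [ 0.0015 -0.0024]
top largest 0
top second 355 z 0.06892625910571692 tilt deg 0.5863363222467838 ctr off [-0.0013  0.0022]
top third 249 z 0.06901824414252689 tilt deg 1.8159015886967806 ctr off [-0.0023 -0.0005]
top smallest 166 z 0.06901417261445142 tilt deg 1.1663147548931905 ctr off [-0.0007 -0.0005]
wrist largest 4369 z 0.06949038771696298 tilt deg 0.2657932048976359 ctr off [-0.0006  0.0001]
wrist second 3142 z 0.06961206802536349 tilt deg 0.43024648627157996 ctr off [-0.0009 -0.0003]
wrist third 137 z 0.06816284797092786 tilt deg 10.118751188081395 ctr off [ 0.0028 -0.019 ]
wrist smallest 1324 z 0.06958777161771804 tilt deg 1.8902074556792803 ctr off [-0.0002 -0.0004]
bowl_mid scene [321.1, 314.0] 0.84 [0.498 0.325 0.02 ]
bowl_mid top [231.6, 217.7] 0.82 [0.4937 0.3336 0.02  ]
tape_mid scene [210.9, 265.3] 0.68 [0.7556 0.1034 0.02  ]
tape_mid top [138.9, 307.6] 0.71 [0.7454 0.0917 0.02  ]
30.75
```

View pics/sFz.png

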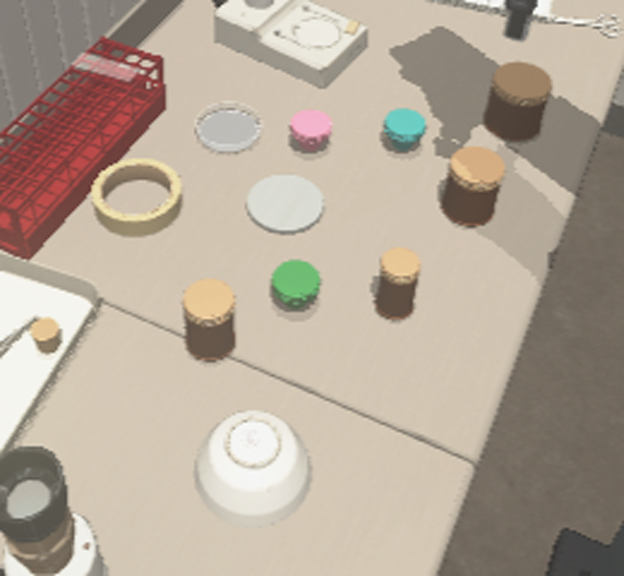

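View pics/wristF.png

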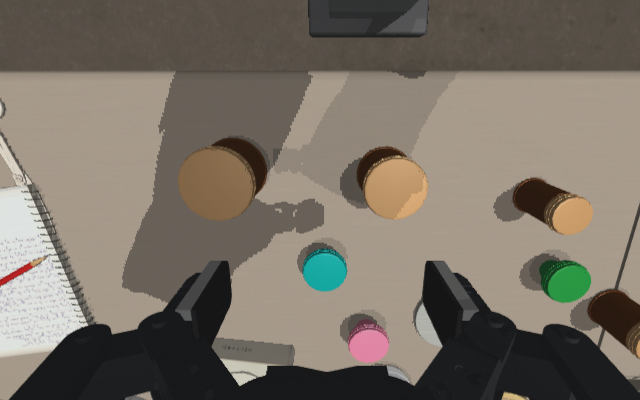

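Run:
```python
from h import *
for n in('wrist','scene','top'):
  P=cloud(cam(n))
  for k,(x,y,D) in dict(largest=(.4217,-.2226,.068),second=(.4258,-.0617,.058),third=(.594,.2235,.048),smallest=(.4505,.1015,.038)).items():
    q=dcirc(P,(x,y),.06,.08,D/2-.005)
    if len(q)<20: continue
    co=np.linalg.lstsq(np.c_[q[:,:2]-[x,y],np.ones(len(q))],q[:,2],rcond=None)[0]
    print(n,k,len(q),'z',co[2],'tilt xy',np.degrees(co[:2]))
```

```text
wrist largest 3223 z 0.06956302356076831 tilt xy [0.066  0.0157]
wrist second 2176 z 0.06965409350154675 tilt xy [-0.0091  0.211 ]
wrist smallest 686 z 0.06976948116036077 tilt xy [-0.3312 -0.0463]
scene largest 218 z 0.07032734035008718 tilt xy [ 0.0981 -0.4936]
scene second 200 z 0.07018315770705873 tilt xy [-0.6322 -0.3053]
scene third 177 z 0.06971625778784987 tilt xy [0.4426 0.2469]
scene smallest 90 z 0.06983623943939166 tilt xy [1.2926 0.7971]
top second 276 z 0.06909330778557851 tilt xy [0.433  0.5455]
top third 165 z 0.06895265626589496 tilt xy [0.8854 0.1501]
top smallest 97 z 0.06879488578268537 tilt xy [1.1598 2.5242]
```

All of them are level and home, within sensor noise, and the robot is clear of everything. Handing in.

```bash
python3 -c "
from workcell import env
print(env.get_state()['wrist_force'],env.hand_in())"
```

```text
the job is handed in; nothing more can be done
[ 1.01075421 -0.40097158  0.58060138] None
```

All four stoppers are out of the stack and in the jars of their own size, plug down. I worked from smallest to largest and handed in at about 31 s of robot time.

**Seating:** In the last pictures every stopper top reads 69–70 mm above the bench, where fully home is 69 mm. While each was being seated, the vertical wrist force rose to 14–23 N, which showed the collar meeting the rim.

**Level:** The closest measurements, from the wrist camera, put the largest, second and smallest stoppers within 0.4° of level after release. The second smallest was out of that camera's view by then. It read within 0.1° while still held and seated, and the scene and top cameras gave 0.5° and 0.9° after release.

**Bystanders:** The bowl and the roll of tape were not touched. Their final network estimates differ from the first ones by up to about 1 cm, in different directions in the two cameras, so I take that as detector noise. The look-alikes appear to stand where they did.

**What disagreed:**
- **Fingertip position:** the text puts the fingertips 11 mm ahead of the TCP, but two cameras showed them about 25–37 mm behind it, depending on opening. I gripped by the cameras, and the finger openings on each collar agreed with that.
- **Finger opening:** it read about 2 mm less than the collar width on every grip.
- **Camera offset:** the top and scene cameras differ by 2–3 mm in x, so I used the wrist camera for aligning.
- **Coarse tilt readings:** on the smallest stopper the top camera gave up to 2.5° from about 100 pixels and the scene camera about 1.5°. I put these down to noise, because the wrist camera read 0.3°.

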